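# Scrape the finished collars off the bench shovel into the square tray

### The arm

A 6-joint arm with a two-finger parallel gripper is mounted at the origin on the work surface. World frame = base frame: x ahead of the robot, y to its left, z up, the work surface at z = 0. Lengths are in m, angles in rad, forces in N, time in s.
With the tool pointing down it reaches from about 0.3 to 0.85 m from the base axis. Payload 5.4 kg.
Tool frame: the origin (TCP) lies midway between the tips of the shut fingers; the grasp point (between the pads) lies 19 mm behind it; z points along the fingers, y is the line along which they close (so a half turn about z gives the same grasp; the last joint's range is limited). The gripper opens to 85 mm and grips with 20 to 120 N. Pads are 22 mm wide; open, the fingers measure 114 mm over their backs; the gripper's body (76 mm by 85 mm) begins 54 mm behind the grasp point. The pads swing forward as they close: fully open they stand 13 mm farther back than shut.
Start: joints at [0.894, 0.158, 1.597, -0, 1.386, -0.21], TCP at [0.259, 0.513, 0.231] pointing down, gripper open.
Joint ranges: [-2.91, 2.91], [-0.94, 2.29], [0.18, 2.7], [-1.29, 4.43], [0.17, 2.64], [-3, 3]. Speed limits (rad/s): [2.57, 2.57, 3.14, 3.14, 3.14, 3.14].

### API

Orientations are given as a unit quaternion [w, x, y, z].
In Python, from cell import manip gives the robot as it stands.
- The arm moves only by the tool arm_command, never from a script. Its argument "motion" is a list of rows, each an object of numbers: "ax", "ay", "az": the turn, a rotation vector about the tool's x, y, z in rad; "x", "y", "z": the shift along the tool's x, y, z in mm; "hand": the closure, from -1 (fully open) to 1 (shut), so that 0 is half open. A call has 1 to 8 rows; each row is the pose to reach, as a shift and turn from the pose commanded when the call began, along the tool's axes at that moment; what a row does not reach only later rows make up. A row lasts 1/8 s, in which the tool goes at most 62.5 mm and 10.7 degrees, less where a joint would pass 70% of its speed; a pose out of reach is approached as far as the arm can. A call with a gripper value outside its range is refused whole. The fingers move at their own pace and stop on an object; "grip_force" is the grip in N (left out, the last holds). Time passes only in rows, so rows that repeat a pose let the fingers close. It gives the time, the measured TCP pose, the force, the opening and the grip force at its end, in the units of the state.
- manip.get_state(): the state, without advancing time (a new reading comes with each control period).
- manip.grab_frame(name): name is "scene" or "top" or "wrist"; returns a dict with "frame" (480x640x3 uint8, red, green, blue), "fov_y" (degrees; the focal length in pixels is half the picture's height over the tangent of half this angle, whatever the lens; pixels are square), "cx", "cy" (the principal point, pixels), "world_from_camera" (4x4, takes a point from camera to world coordinates). Camera axes: x right, y down, z forward; pixel columns grow to the right and rows downward; lengths in m; the calibration is good to about 2 mm. A picture is of the moment at which its call begins. There is no depth.
- manip.close_job(): hands the job in; it is judged then, once.
The state is a dict: "t": time; "qpos": joint angles; "dq": joint speeds; "joint_efforts": joint torques, N m; "position": TCP position; "ee_rot": TCP orientation; "wrist_force": force on the tool from outside, world axes, zero at the start; "moment": the same for the moment, N m; "width": opening from 0.0 (shut) to 1.0 (fully open); "gripper_force": force on a finger pad.
Only numpy, scipy, OpenCV 4.12 (cv2) and the standard library are available. Lean on these libraries where they do the work, as an engineer would, in place of code of your own. Each camera call takes 0.05 s, during which the arm holds its last target. There are 200 camera calls.

### The job

Pick up the flat bench shovel by its handle, keeping it level so that the two dark steel collars stay on it, and press its front lip onto the rim of the low square steel tray (not the round tin). With the lip there on the rim, tip the shovel so that both collars slide off into the tray, then lay the empty shovel flat on the bench and let go. Leave the tray where it stands.

Things in the scene. Friction and masses are not known exactly. Their poses are not given: they have to be found in the camera images.
- shovel: Flat steel hand shovel, wooden handle, 0.28 kg, lying level on the bench. Origin: underside of the blade, middle of its open front lip; +x out over the lip (at the start to the robot's left, within 20 deg), +z up. Blade x -110 to 0 mm, 100 wide, 2 thick; side walls 12 high, back wall 18. Balance point, laden, near x = -120. Under the handle's end (x = -240) a foot reaches down to z = 0.
- shovel_grip (a point): Where to grip the shovel from above: middle of its wooden handle bar's front part, at shovel x = -150, y = 0, z = 45 mm; same axes as the shovel. The bar is 22 mm wide (y), 24 mm high, runs straight along x from -120 to -250 mm, clear on both sides and above.
- collar_1: Shaft collar of dark blackened steel (thick ring), 28 mm outside, 14 mm bore, 12 mm high, 40 g, lying flat on the blade beside its twin. Origin: centre of its underside. On the polished blade collars stay put while it is level and start to slide at a slope of 13 to 20 degrees; 30 to 40 degrees clears the blade.
- collar_2: Shaft collar of dark blackened steel (thick ring), 28 mm outside, 14 mm bore, 12 mm high, 40 g, lying flat on the blade beside its twin. Origin: centre of its underside. On the polished blade collars stay put while it is level and start to slide at a slope of 13 to 20 degrees; 30 to 40 degrees clears the blade.
- tray: Low square open tray of bare steel, 130 x 130 mm outside, 45 mm high, walls and floor 4 mm, 0.9 kg, loose on the bench, to the left of the shovel. Origin: centre of its underside; x, y parallel to its sides, z up; +y to the robot's left within 15 deg. A round tin (84 mm wide, 60 mm high) stands nearer to or farther from the robot, 150 mm or more off between centres; the side facing the shovel is clear.
Mind the look-alikes: they are no part of the job. Leave any brown or red look-alike of the collar_1 alone.

How it is judged:
By the outcome, as a careful person would: the job done as asked, in the order asked, and still so for the second after the job is handed in, with the robot touching nothing.
It also fails if it takes over 61 s, if anything falls off the work surface, if the arm or the gripper's body presses on something with over 40 N, if the wrist force passes 120 N, or if a joint passes its speed limit or range.

## Working session

There is one attempt and no reset: what is moved stays moved. The work goes in short steps, Python scripts to look and compute and a tool call to move; the robot and the scene stay as the last step left them, time stands still between calls to the robot, and variables do not carry over. Pictures are saved under pics/ and viewed, at most 10 in all, crops included, and the job is handed in when it is done.

Besides the shell and the picture viewer there is one more tool, called after ">>>" by a JSON object that holds its "method" and its "body", one argument or row to a line. arm_command: Moves the arm, as the interface text tells. Its arguments: {"type":"object","properties":{"motion":{"type":"array"},"grip_force":{"type":"number"}},"required":["motion"]}

```bash
ls; mkdir -p pics; cat > h.py <<'E'
import numpy as np, cv2, json
from cell import manip
def grab(n,fn):
    d=manip.grab_frame(n); cv2.imwrite(f'pics/{fn}.png',cv2.cvtColor(d['frame'],cv2.COLOR_RGB2BGR))
    np.savez(f'pics/{fn}.npz',fov=d['fov_y'],c=[d['cx'],d['cy']],T=d['world_from_camera'])
def px2w(fn,u,v,z):
    d=np.load(f'pics/{fn}.npz');f=240/np.tan(np.radians(d['fov'])/2);T=d['T']
    r=T[:3,:3]@np.array([(u-d['c'][0])/f,(v-d['c'][1])/f,1]);o=T[:3,3]
    return o+r*(z-o[2])/r[2]
def w2px(fn,p):
    d=np.load(f'pics/{fn}.npz');f=240/np.tan(np.radians(d['fov'])/2);T=d['T']
    q=T[:3,:3].T@(np.asarray(p)-T[:3,3]);return q[:2]/q[2]*f+d['c']
E
python3 -c "
from h import *
for n in ['top','scene']: grab(n,n+'0')
print(manip.get_state())
for n in ['top0','scene0']:
  d=np.load(f'pics/{n}.npz');print(d['fov'],d['c'],d['T'].round(3))
a=cv2.imread('pics/top0.png');b=cv2.imread('pics/scene0.png')
"
```

```text
pics
{'t': 0.1, 'qpos': array([ 8.93879281e-01,  1.58994998e-01,  1.59808786e+00,  1.64705728e-05,
        1.38616589e+00, -2.10094733e-01]), 'dq': array([ 4.38555377e-05, -4.32655884e-04, -1.31657715e-03, -1.98204608e-03,
       -2.14739715e-04, -9.43884718e-04]), 'joint_efforts': array([ 1.55176946e-03, -3.96984673e+01, -3.32340074e+01, -1.63422515e-04,
        4.06199382e-03, -1.34859999e-05]), 'position': array([0.25845722, 0.51305553, 0.23041954]), 'ee_rot': array([-3.62633127e-04,  2.31298917e-01,  9.72882380e-01, -7.44462300e-04]), 'wrist_force': array([ 0.56358641, -0.34453046, -1.11262368]), 'moment': array([-0.02295522, -0.00433177, -0.00250629]), 'gripper_force': 0.0, 'width': 0.9963465649441151}
55.721690255164546 [323.41904303 231.02413512] [[ 0.008 -0.981  0.191  0.396]
 [-1.    -0.01  -0.01   0.013]
 [ 0.011 -0.191 -0.981  0.698]
 [ 0.     0.     0.     1.   ]]
47.500291999701965 [313.96591809 242.67845697] [[ 0.457  0.591 -0.664  0.97 ]
 [ 0.889 -0.306  0.34  -0.237]
 [-0.002 -0.747 -0.665  0.535]
 [ 0.     0.     0.     1.   ]]
```

View pics/top0.png

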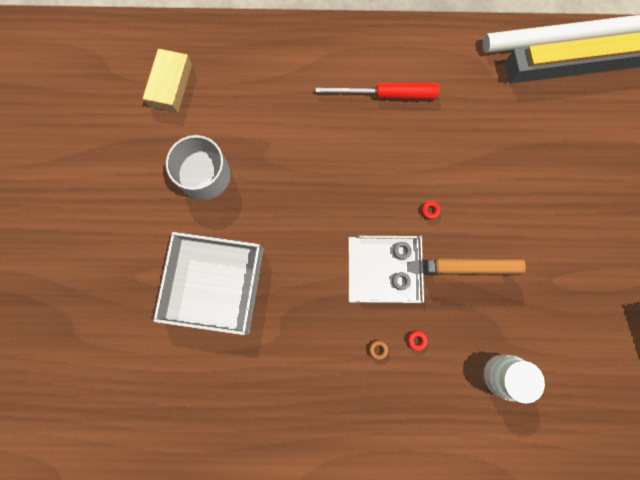

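View pics/scene0.png

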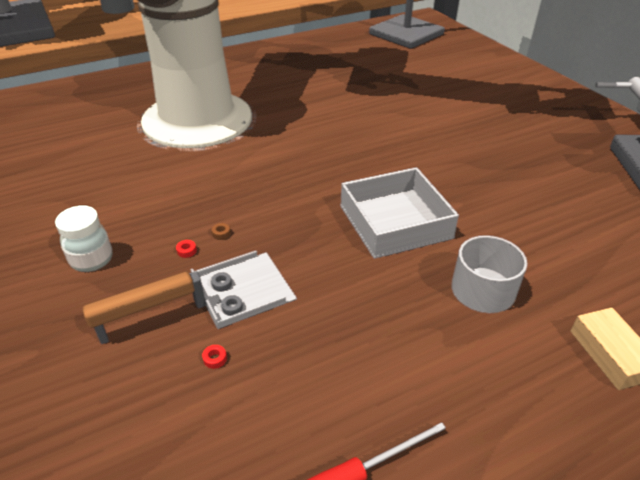

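Top view: the shovel blade is at (387,269) with its handle at (480,267), the square tray at (210,284), and the round tin at (197,168), which is not the target. Ring candidates are two dark collars on the blade at (402,250) and (401,281), two red at (431,210) and (417,341), and one brown at (379,350). I choose the dark pair on the blade and the square tray. I'll check this in a close crop.

```bash
python3 -c "
import cv2
a=cv2.imread('pics/top0.png')
cv2.imwrite('pics/c1.png',cv2.resize(a[215:345,140:540],None,fx=2,fy=2,interpolation=cv2.INTER_CUBIC))
cv2.imwrite('pics/c2.png',cv2.resize(a[220:315,340:540],None,fx=4,fy=4,interpolation=cv2.INTER_CUBIC))
"
```

```text
(no output)
```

View pics/c2.png

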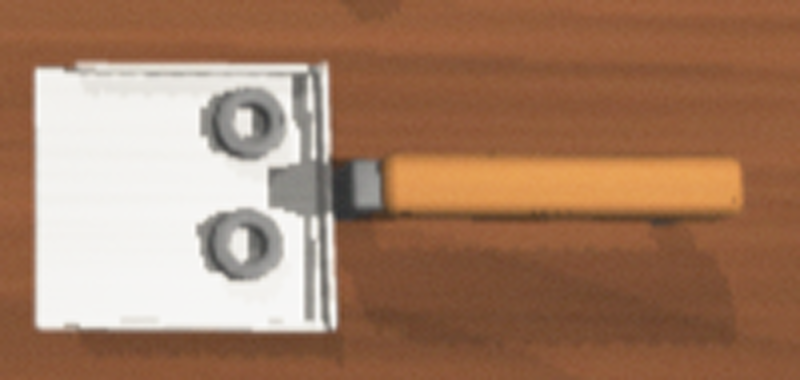

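View pics/c1.png

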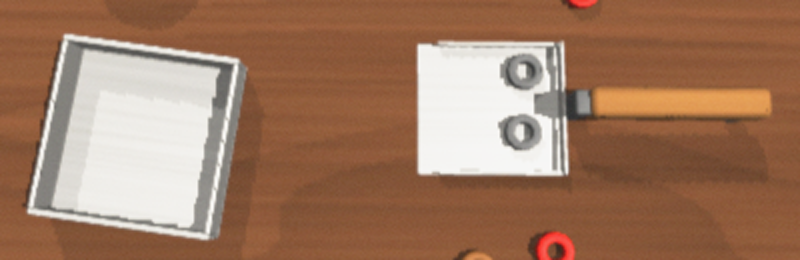

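The crop confirms it: two dark collars are on the blade, lip corners are at about (349,237) and (349,302), and the handle bar runs from (436,266) to (525,266). The tray's rim corners are at about (172,232), (263,246), (247,335) and (154,321).

```bash
cat > m.py <<'E'
from h import *
def c2(u,v,z): return px2w('top0',340+(u+.5)/4-.5,220+(v+.5)/4-.5,z)
def c1(u,v,z): return px2w('top0',140+(u+.5)/2-.5,215+(v+.5)/2-.5,z)
L=[c2(35,68,.002),c2(36,329,.002)]; print('lip',np.round(L,4),np.linalg.norm(L[0]-L[1]))
H=[c2(742,158,.055),c2(742,213,.055),c2(386,155,.055),c2(386,213,.055)]
print(np.round(H,4))
lip=np.mean(L,0);e=(H[0]+H[1])/2;f=(H[2]+H[3])/2
print('lip',lip,'end',e,'front',f,np.linalg.norm((lip-e)[:2]),np.linalg.norm((lip-f)[:2]))
for p in (e,f): d=(lip-p);print('yaw',np.degrees(np.arctan2(d[1],d[0])))
d=f-e;print('yaw bar',np.degrees(np.arctan2(d[1],d[0])))
R=np.array([c1(*p,.045) for p in [(65,35),(246,62),(215,240),(28,212)]]);print(R.round(4))
print('ctr',R.mean(0));
for i in range(4): d=R[(i+1)%4]-R[i];print(np.linalg.norm(d),np.degrees(np.arctan2(d[1],d[0])))
for p in [(249,122),(245,243)]: print('collar',c2(*p,.014))
E
python3 m.py
```

```text
lip [[ 0.5235 -0.0329  0.002 ]
 [ 0.423  -0.033   0.002 ]] 0.10054182201146329
[[ 0.4836 -0.2826  0.055 ]
 [ 0.4639 -0.2811  0.055 ]
 [ 0.4835 -0.1548  0.055 ]
 [ 0.4628 -0.154   0.055 ]]
lip [ 0.47325274 -0.03292394  0.002     ] end [ 0.47378555 -0.28184217  0.055     ] front [ 0.47312747 -0.15440525  0.055     ] 0.24891880208985406 0.12148137143075198
yaw 90.12264047371335
yaw 89.94091358423044
yaw bar 90.29587232176634
[[0.5195 0.227  0.045 ]
 [0.5009 0.0945 0.045 ]
 [0.3746 0.1119 0.045 ]
 [0.3928 0.2438 0.045 ]]
ctr [0.44697036 0.16929933 0.045     ]
0.13374818661692164 -98.00248200347491
0.12748694511020006 172.14553041141113
0.13309717636020096 82.15756475822582
0.12786206760709903 -7.562945293410453
collar [ 0.50123514 -0.11364286  0.014     ]
collar [ 0.45519304 -0.11098236  0.014     ]
```

```bash
cat > g.py <<'E'
from h import *
from scipy.spatial.transform import Rotation as Ro
def pose(grip,yaw,pitch=0):
    "TCP for a grip point; tool x along shovel x, z down, nose-down pitch deg"
    R=Ro.from_euler('z',yaw,degrees=True)*Ro.from_euler('y',pitch,degrees=True)*Ro.from_matrix(np.diag([1.,-1,-1]))
    return np.array(grip)+R.apply([0,0,.019]),R
def rel(grip,yaw,pitch=0):
    s=manip.get_state();w,x,y,z=s['ee_rot'];R0=Ro.from_quat([x,y,z,w])
    p,R=pose(grip,yaw,pitch)
    print('shift mm',(R0.inv().apply(p-s['position'])*1e3).round(1),'rotvec',(R0.inv()*R).as_rotvec().round(4))
    return R0
def shov():
    "where shovel lip would be now, if held at nominal grip"
    s=manip.get_state();w,x,y,z=s['ee_rot'];R0=Ro.from_quat([x,y,z,w])
    print('t',s['t'],'lip',(s['position']+R0.apply([.150,0,.045-.019])).round(4),'F',s['wrist_force'].round(2),'M',s['moment'].round(2),'w',s['width'],s['gripper_force'])
E
python3 -c "
from g import *
rel([.4733,-.183,.17],90)"
```

```text
shift mm [-505.1 -524.8   80.1] rotvec [-1.600e-03  6.000e-04  1.104e+00]
```

>>> {"method": "arm_command", "body": {
  "motion": [
    {"x": -505,"y": -525,"z": 80,"az": 1.104},
    {"x": -505,"y": -525,"z": 80,"az": 1.104},
    {"x": -505,"y": -525,"z": 80,"az": 1.104},
    {"x": -505,"y": -525,"z": 80,"az": 1.104},
    {"x": -505,"y": -525,"z": 80,"az": 1.104},
    {"x": -505,"y": -525,"z": 80,"az": 1.104},
    {"x": -505,"y": -525,"z": 80,"az": 1.104},
    {"x": -505,"y": -525,"z": 80,"az": 1.104}
  ]
}}

```text
schema error: expected keys ax, ay, az, x, y, z, hand
```

```bash
python3 -c "
from g import *
rel([.4733,-.183,.17],90);shov()"
```

```text
shift mm [-505.1 -524.8   80.1] rotvec [-1.600e-03  6.000e-04  1.104e+00]
t 0.1 lip [0.1245 0.5805 0.2045] F [ 0.56 -0.34 -1.11] M [-0.02 -0.   -0.  ] w 0.9963465649441151 0.0
```

All keys are required.

>>> {"method": "arm_command", "body": {
  "motion": [
    {"ax": 0,"ay": 0,"az": 1.104,"x": -505,"y": -525,"z": 80,"hand": -1},
    {"ax": 0,"ay": 0,"az": 1.104,"x": -505,"y": -525,"z": 80,"hand": -1},
    {"ax": 0,"ay": 0,"az": 1.104,"x": -505,"y": -525,"z": 80,"hand": -1},
    {"ax": 0,"ay": 0,"az": 1.104,"x": -505,"y": -525,"z": 80,"hand": -1},
    {"ax": 0,"ay": 0,"az": 1.104,"x": -505,"y": -525,"z": 80,"hand": -1},
    {"ax": 0,"ay": 0,"az": 1.104,"x": -505,"y": -525,"z": 80,"hand": -1},
    {"ax": 0,"ay": 0,"az": 1.104,"x": -505,"y": -525,"z": 80,"hand": -1},
    {"ax": 0,"ay": 0,"az": 1.104,"x": -505,"y": -525,"z": 80,"hand": -1}
  ]
}}

```text
t: 1.1
position: [0.4054, 0.0366, 0.1765]
ee_rot: [0.0, 0.707, 0.707, 0.0]
wrist_force: [1.7, 0.7, 0.0]
width: 0.998
gripper_force: 0.0
```

```bash
python3 -c "
from g import *
rel([.4733,-.183,.17],90);shov()"
```

```text
shift mm [-219.6   68.    25.5] rotvec [ 0.0006 -0.0001 -0.0002]
t 1.1 lip [0.4054 0.1866 0.1505] F [1.68 0.71 0.04] M [ 0.02 -0.02  0.02] w 0.9982729149815082 0.0
```

>>> {"method": "arm_command", "body": {
  "motion": [
    {"ax": 0,"ay": 0,"az": 0,"x": -55,"y": 17,"z": 6,"hand": -1},
    {"ax": 0,"ay": 0,"az": 0,"x": -110,"y": 34,"z": 13,"hand": -1},
    {"ax": 0,"ay": 0,"az": 0,"x": -165,"y": 51,"z": 19,"hand": -1},
    {"ax": 0,"ay": 0,"az": 0,"x": -220,"y": 68,"z": 25,"hand": -1},
    {"ax": 0,"ay": 0,"az": 0,"x": -220,"y": 68,"z": 25,"hand": -1},
    {"ax": 0,"ay": 0,"az": 0,"x": -220,"y": 68,"z": 25,"hand": -1}
  ]
}}

```text
t: 1.85
position: [0.4727, -0.1809, 0.1511]
ee_rot: [-0.001, 0.707, 0.707, 0.0]
wrist_force: [-0.5, -0.8, 0.3]
width: 0.998
gripper_force: 0.0
```

```bash
python3 -c "
from g import *
rel([.4733,-.183,.045],90);shov();grab('wrist','w1')
for u in [(-.12,.011),(-.12,-.011),(-.15,0),(-.25,0)]: print(u,w2px('w1',[.4733-u[1],-.033+u[0],.057]).round(1))"
```

```text
shift mm [ -2.2   0.7 125.1] rotvec [-0.0013 -0.0013 -0.0004]
t 1.85 lip [ 0.4728 -0.0309  0.1253] F [-0.49 -0.81  0.28] M [ 0.06 -0.   -0.02] w 0.9978215702120363 0.0
(-0.12, 0.011) [311.1 208.2]
(-0.12, -0.011) [342.3 208.2]
(-0.15, 0) [326.7 248.5]
(-0.25, 0) [326.5 363.2]
```

View pics/w1.png

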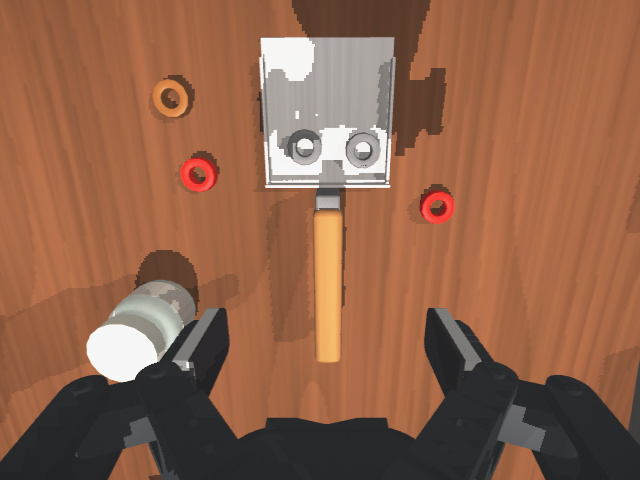

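The wrist view shows the handle bar from (327,210) to (328,362), within 1 px of the prediction. The jar at (150,330) is clear of the fingers, so I go down and grip.

>>> {"method": "arm_command", "body": {
  "motion": [
    {"ax": 0,"ay": 0,"az": 0,"x": -2,"y": 1,"z": 40,"hand": -1},
    {"ax": 0,"ay": 0,"az": 0,"x": -2,"y": 1,"z": 80,"hand": -1},
    {"ax": 0,"ay": 0,"az": 0,"x": -2,"y": 1,"z": 110,"hand": -1},
    {"ax": 0,"ay": 0,"az": 0,"x": -2,"y": 1,"z": 125,"hand": -1},
    {"ax": 0,"ay": 0,"az": 0,"x": -2,"y": 1,"z": 125,"hand": 0},
    {"ax": 0,"ay": 0,"az": 0,"x": -2,"y": 1,"z": 125,"hand": 0.3},
    {"ax": 0,"ay": 0,"az": 0,"x": -2,"y": 1,"z": 125,"hand": 0.4},
    {"ax": 0,"ay": 0,"az": 0,"x": -2,"y": 1,"z": 125,"hand": 0.4}
  ],
  "grip_force": 30
}}

```text
t: 2.9
position: [0.4748, -0.1839, 0.0275]
ee_rot: [0.001, 0.707, 0.707, 0.0]
wrist_force: [0.3, 0.1, 0.5]
width: 0.299
gripper_force: 0.0
```

>>> {"method": "arm_command", "body": {
  "motion": [
    {"ax": 0,"ay": 0,"az": 0,"x": 0,"y": 0,"z": 0,"hand": 1},
    {"ax": 0,"ay": 0,"az": 0,"x": 0,"y": 0,"z": 0,"hand": 1},
    {"ax": 0,"ay": 0,"az": 0,"x": 0,"y": 0,"z": 0,"hand": 1},
    {"ax": 0,"ay": 0,"az": 0,"x": 0,"y": 0,"z": 0,"hand": 1},
    {"ax": 0,"ay": 0,"az": 0,"x": 0,"y": 0,"z": 0,"hand": 1},
    {"ax": 0,"ay": 0,"az": 0,"x": 0,"y": 0,"z": 0,"hand": 1}
  ],
  "grip_force": 100
}}

```text
t: 3.65
position: [0.4747, -0.1839, 0.0277]
ee_rot: [0.001, 0.707, 0.707, -0.0]
wrist_force: [-1.6, 0.5, 6.6]
width: 0.244
gripper_force: 98.6
```

```bash
python3 -c "
from g import *
rel([.4733,-.183,.095],90);shov()"
```

```text
shift mm [  0.9  -1.4 -48.3] rotvec [0.0007 0.0008 0.0002]
t 3.65 lip [ 0.4747 -0.0339  0.0015] F [-1.56  0.52  6.56] M [0.09 0.3  0.01] w 0.24377922524255494 98.57059478759766
```

>>> {"method": "arm_command", "body": {
  "motion": [
    {"ax": 0,"ay": 0,"az": 0,"x": 0,"y": 0,"z": -3,"hand": 1},
    {"ax": 0,"ay": 0,"az": 0,"x": 0,"y": 0,"z": -10,"hand": 1},
    {"ax": 0,"ay": 0,"az": 0,"x": 0,"y": 0,"z": -20,"hand": 1},
    {"ax": 0,"ay": 0,"az": 0,"x": 0,"y": 0,"z": -32,"hand": 1},
    {"ax": 0,"ay": 0,"az": 0,"x": 0,"y": 0,"z": -44,"hand": 1},
    {"ax": 0,"ay": 0,"az": 0,"x": 0,"y": 0,"z": -55,"hand": 1},
    {"ax": 0,"ay": 0,"az": 0,"x": 0,"y": 0,"z": -62,"hand": 1},
    {"ax": 0,"ay": 0,"az": 0,"x": 0,"y": 0,"z": -65,"hand": 1}
  ]
}}

```text
t: 4.65
position: [0.4744, -0.1836, 0.0923]
ee_rot: [0.0, 0.707, 0.707, 0.0]
wrist_force: [-0.3, -0.5, -3.0]
width: 0.242
gripper_force: 97.9
```

```bash
python3 -c "
from g import *
T=np.array([.447,.1693]);a=np.radians(82.2);u=np.array([np.cos(a),np.sin(a)])
lip=T+u*(-.065-.03);g=lip-u*.15;print('lip pre',lip,'grip',g)
rel([*g,.110],82.2);shov();grab('scene','s1')
b=cv2.imread('pics/s1.png');cv2.imwrite('pics/s1c.png',cv2.resize(b[130:370,60:480],(798,456)))"
```

```text
lip pre [0.43410702 0.07517896] grip [ 0.41374968 -0.07343322]
shift mm [110.2 -60.7   1.2] rotvec [0.0006 0.0003 0.1362]
t 4.65 lip [ 0.4745 -0.0336  0.0662] F [-0.35 -0.51 -2.97] M [-0.1   0.01  0.03] w 0.24180065078891727 97.92662143707275
```

View pics/s1c.png

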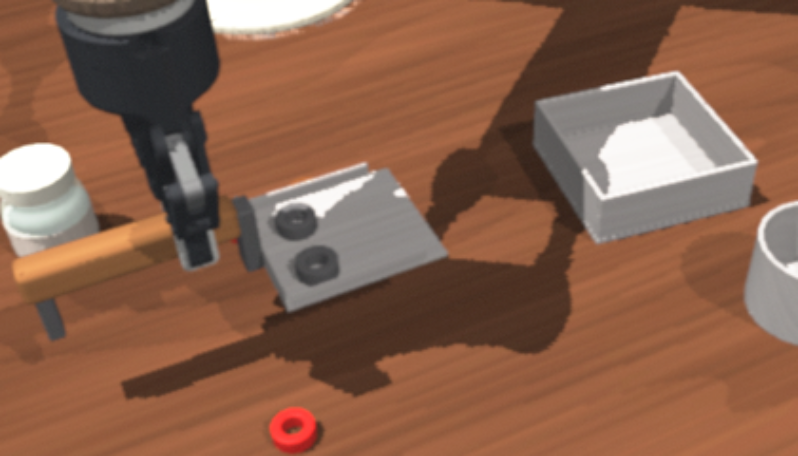

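The shovel is held up level with both collars on the blade at crop pixels (296,220) and (316,265). Now I carry it gently to just short of the tray.

>>> {"method": "arm_command", "body": {
  "motion": [
    {"ax": 0,"ay": 0,"az": 0.007,"x": 5,"y": -3,"z": 0,"hand": 1},
    {"ax": 0,"ay": 0,"az": 0.024,"x": 19,"y": -10,"z": 0,"hand": 1},
    {"ax": 0,"ay": 0,"az": 0.047,"x": 38,"y": -21,"z": 0,"hand": 1},
    {"ax": 0,"ay": 0,"az": 0.072,"x": 58,"y": -32,"z": 0,"hand": 1},
    {"ax": 0,"ay": 0,"az": 0.097,"x": 78,"y": -43,"z": 1,"hand": 1},
    {"ax": 0,"ay": 0,"az": 0.119,"x": 96,"y": -53,"z": 1,"hand": 1},
    {"ax": 0,"ay": 0,"az": 0.132,"x": 107,"y": -59,"z": 1,"hand": 1},
    {"ax": 0,"ay": 0,"az": 0.136,"x": 110,"y": -61,"z": 1,"hand": 1}
  ]
}}

```text
t: 5.7
position: [0.4127, -0.0726, 0.0905]
ee_rot: [-0.0, 0.753, 0.658, -0.0]
wrist_force: [0.3, -1.1, -3.3]
width: 0.24
gripper_force: 98.1
```

>>> {"method": "arm_command", "body": {
  "motion": [
    {"ax": 0,"ay": 0,"az": 0,"x": 0,"y": 0,"z": 0,"hand": 1},
    {"ax": 0,"ay": 0,"az": 0,"x": 0,"y": 0,"z": 0,"hand": 1}
  ]
}}

```text
t: 5.95
position: [0.4137, -0.074, 0.0909]
ee_rot: [0.0, 0.754, 0.657, 0.0]
wrist_force: [0.3, -0.3, -4.5]
width: 0.238
gripper_force: 98.1
```

```bash
python3 -c "
from g import *
rel([.41375,-.0734,.110],82.2);shov();grab('top','t1')
d=np.load('pics/t1.npz')
b=cv2.imread('pics/t1.png');cv2.imwrite('pics/t1c.png',cv2.resize(b[220:350,140:340],None,fx=4,fy=4,interpolation=cv2.INTER_CUBIC))"
```

```text
shift mm [ 0.6 -0.  -0.1] rotvec [ 0.0006  0.0003 -0.0002]
t 5.95 lip [0.4341 0.0746 0.0649] F [ 0.3  -0.29 -4.52] M [-0.09  0.02  0.04] w 0.2378144217520456 98.06471228599548
```

View pics/t1c.png

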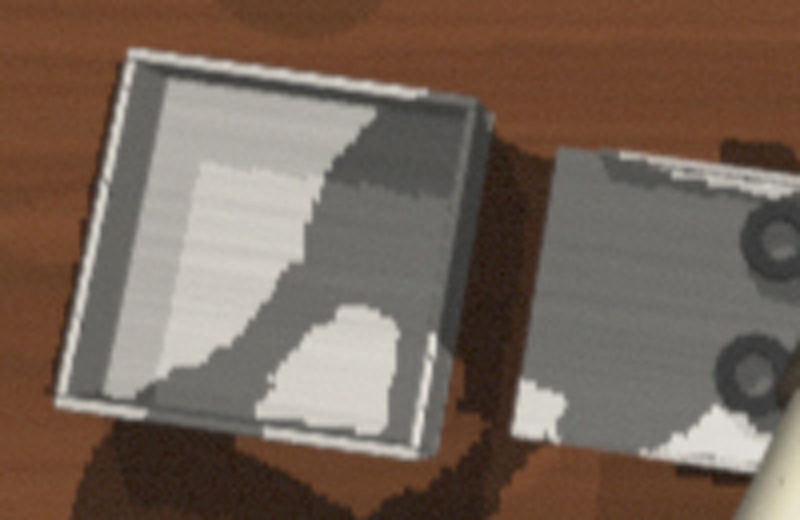

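```bash
python3 -c "
from g import *
c=lambda u,v,z:px2w('t1',140+(u+.5)/4-.5,220+(v+.5)/4-.5,z)
R=np.array([c(*p,.045) for p in [(130,48),(479,98),(422,458),(56,405)]]);print(R.round(4),R.mean(0))
for i in range(4): d=R[(i+1)%4]-R[i];print(np.linalg.norm(d),np.degrees(np.arctan2(d[1],d[0])))
far=(R[0]+R[3])/2;near=(R[1]+R[2])/2;print('far',far,'near',near,'near from far',far-np.array([.137,.990,0])*.13)
rim=c(433,390,.045);print('rimpt',rim)
L=[c(556,149,.066),c(511,436,.066)];print('lip',L,np.mean(L,0),np.linalg.norm(L[0]-L[1]))
d=L[0]-L[1];print(np.degrees(np.arctan2(d[1],d[0])))
"
```

```text
[[0.5205 0.2272 0.045 ]
 [0.5033 0.0995 0.045 ]
 [0.3755 0.1149 0.045 ]
 [0.3926 0.2439 0.045 ]] [0.44795175 0.1713977  0.045     ]
0.12886659585086035 -97.67145123537026
0.12873359427529404 173.1092234136101
0.13014575714843693 82.42457688035557
0.12894064478247289 -7.460377877130586
far [0.45654175 0.23557847 0.045     ] near [0.43936176 0.10721692 0.045     ] near from far [0.43873175 0.10687847 0.045     ]
rimpt [0.39886618 0.1120288  0.045     ]
lip [array([0.48200739, 0.06915887, 0.066     ]), array([0.3836537 , 0.08178037, 0.066     ])] [0.43283054 0.07546962 0.066     ] 0.09916022353394245
-7.3126665220880716
```

The crop shows the level blade, both collars (780,240) and (757,375), and the lip line (556,149)-(511,436) parallel to the tray's near rim (479,98)-(422,458), 32 mm short of it. I'll advance 41 mm, then lower.

>>> {"method": "arm_command", "body": {
  "motion": [
    {"ax": 0,"ay": 0,"az": 0,"x": 3,"y": 0,"z": 0,"hand": 1},
    {"ax": 0,"ay": 0,"az": 0,"x": 12,"y": 0,"z": 0,"hand": 1},
    {"ax": 0,"ay": 0,"az": 0,"x": 24,"y": 0,"z": 0,"hand": 1},
    {"ax": 0,"ay": 0,"az": 0,"x": 35,"y": 0,"z": 2,"hand": 1},
    {"ax": 0,"ay": 0,"az": 0,"x": 41,"y": 0,"z": 7,"hand": 1},
    {"ax": 0,"ay": 0,"az": 0,"x": 41,"y": 0,"z": 12,"hand": 1},
    {"ax": 0,"ay": 0,"az": 0,"x": 41,"y": 0,"z": 15,"hand": 1},
    {"ax": 0,"ay": 0,"az": 0,"x": 41,"y": 0,"z": 15,"hand": 1}
  ]
}}

```text
t: 7.0
position: [0.4186, -0.033, 0.0754]
ee_rot: [-0.0, 0.754, 0.657, -0.0]
wrist_force: [0.9, -0.1, -3.1]
width: 0.241
gripper_force: 98.1
```

```bash
python3 -c "
from g import *
shov();grab('scene','s2')
b=cv2.imread('pics/s2.png');cv2.imwrite('pics/s2c.png',cv2.resize(b[130:330,200:480],None,fx=2.8,fy=2.8))"
```

```text
t 7.0 lip [0.4389 0.1156 0.0494] F [ 0.9  -0.13 -3.1 ] M [-0.1   0.    0.02] w 0.240592870083179 98.0644154548645
```

View pics/s2c.png

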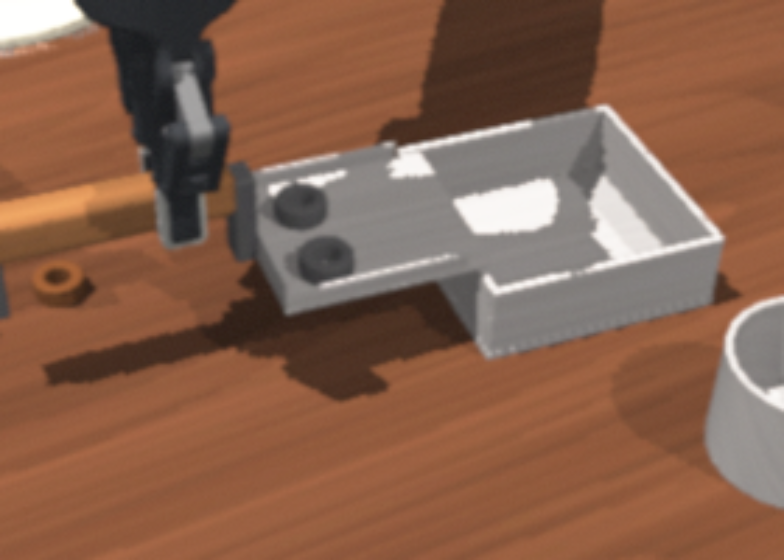

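The lip, about (480,265) at its right end, lies just past the tray's near rim. Both collars are in place at (300,205) and (326,260). I'll lower slowly until it touches.

>>> {"method": "arm_command", "body": {
  "motion": [
    {"ax": 0,"ay": 0,"az": 0,"x": 0,"y": 0,"z": 1,"hand": 1},
    {"ax": 0,"ay": 0,"az": 0,"x": 0,"y": 0,"z": 2,"hand": 1},
    {"ax": 0,"ay": 0,"az": 0,"x": 0,"y": 0,"z": 3,"hand": 1},
    {"ax": 0,"ay": 0,"az": 0,"x": 0,"y": 0,"z": 4,"hand": 1},
    {"ax": 0,"ay": 0,"az": 0,"x": 0,"y": 0,"z": 4,"hand": 1}
  ]
}}

```text
t: 7.68
position: [0.419, -0.033, 0.072]
ee_rot: [0.0, 0.753, 0.657, 0.0]
wrist_force: [-0.6, -0.8, -0.1]
width: 0.243
gripper_force: 98.4
```

```bash
python3 -c "
from g import *
shov();c=np.array([145,0,26.])
for t in (5,10,15,20,25,30,35,40): print(t,round(np.radians(t),3),(c-Ro.from_euler('y',-t,degrees=True).apply(c)).round(1))"
```

```text
t 7.675 lip [0.4394 0.1156 0.046 ] F [-0.6  -0.83 -0.14] M [0.07 0.14 0.09] w 0.24326731326292036 98.41262698173523
5 0.087 [  2.8   0.  -12.5]
10 0.175 [  6.7   0.  -24.8]
15 0.262 [ 11.7   0.  -36.6]
20 0.349 [ 17.6   0.  -48. ]
25 0.436 [ 24.6   0.  -58.8]
30 0.524 [ 32.4   0.  -69. ]
35 0.611 [ 41.1   0.  -78.5]
40 0.698 [ 50.6   0.  -87.1]
```

Contact: Fz changed by about +3.4 N. I'll tip slowly about the rim, keeping a slight press.

>>> {"method": "arm_command", "body": {
  "motion": [
    {"ax": 0,"ay": 0,"az": 0,"x": 0,"y": 0,"z": 1.5,"hand": 1},
    {"ax": 0,"ay": -0.0436,"az": 0,"x": 1.3,"y": 0,"z": -4.7,"hand": 1},
    {"ax": 0,"ay": -0.0873,"az": 0,"x": 2.8,"y": 0,"z": -11,"hand": 1},
    {"ax": 0,"ay": -0.131,"az": 0,"x": 4.6,"y": 0,"z": -17.2,"hand": 1},
    {"ax": 0,"ay": -0.1745,"az": 0,"x": 6.7,"y": 0,"z": -23.3,"hand": 1},
    {"ax": 0,"ay": -0.1745,"az": 0,"x": 6.7,"y": 0,"z": -23.3,"hand": 1}
  ]
}}

```text
t: 8.43
position: [0.4207, -0.0257, 0.0957]
ee_rot: [0.058, 0.75, 0.655, -0.065]
wrist_force: [-0.2, -0.5, 1.7]
width: 0.238
gripper_force: 98.7
```

```bash
python3 -c "
from g import *
shov();rel([.4192,-.0330,.091],82.2,0)
c=np.array([145,0,26.]);R0=Ro.from_euler('y',-10,degrees=True)
for t in (15,20,25,30,35,40):
  print(t,round(np.radians(t-10),3),(R0.inv().apply(R0.apply(c)-Ro.from_euler('y',-t,degrees=True).apply(c))).round(1))"
```

```text
t 8.425 lip [0.44   0.1163 0.0441] F [-0.19 -0.46  1.74] M [ 0.59 -0.1  -0.03] w 0.23785112325769317 98.70334267616272
shift mm [-3.2 -0.5 24.6] rotvec [0.0022 0.1739 0.0013]
15 0.087 [  2.8   0.  -12.5]
20 0.175 [  6.7   0.  -24.8]
25 0.262 [ 11.7   0.  -36.6]
30 0.349 [ 17.6   0.  -48. ]
35 0.436 [ 24.6   0.  -58.8]
40 0.524 [ 32.4   0.  -69. ]
```

Pressing at about 5 N, so I continue.

>>> {"method": "arm_command", "body": {
  "motion": [
    {"ax": 0,"ay": -0.0436,"az": 0,"x": 1.3,"y": 0,"z": -6.3,"hand": 1},
    {"ax": 0,"ay": -0.0873,"az": 0,"x": 2.8,"y": 0,"z": -12.5,"hand": 1},
    {"ax": 0,"ay": -0.131,"az": 0,"x": 4.6,"y": 0,"z": -18.7,"hand": 1},
    {"ax": 0,"ay": -0.1745,"az": 0,"x": 6.7,"y": 0,"z": -24.8,"hand": 1},
    {"ax": 0,"ay": -0.218,"az": 0,"x": 9.1,"y": 0,"z": -30.8,"hand": 1},
    {"ax": 0,"ay": -0.262,"az": 0,"x": 11.7,"y": 0,"z": -36.6,"hand": 1},
    {"ax": 0,"ay": -0.305,"az": 0,"x": 14.6,"y": 0,"z": -42.4,"hand": 1},
    {"ax": 0,"ay": -0.349,"az": 0,"x": 17.6,"y": 0,"z": -48,"hand": 1}
  ]
}}

```text
t: 9.43
position: [0.4239, -0.0005, 0.1395]
ee_rot: [0.17, 0.728, 0.635, -0.194]
wrist_force: [0.0, 1.0, 2.7]
width: 0.245
gripper_force: 99.0
```

```bash
python3 -c "
from g import *
shov()"
```

```text
t 9.425 lip [0.4399 0.1154 0.0421] F [0.02 0.99 2.67] M [ 0.91 -0.04  0.03] w 0.24471346308157393 98.96646022796631
```

>>> {"method": "arm_command", "body": {
  "motion": [
    {"ax": 0,"ay": -0.0436,"az": 0,"x": 1.3,"y": 0,"z": -6.3,"hand": 1},
    {"ax": 0,"ay": -0.0873,"az": 0,"x": 2.8,"y": 0,"z": -12.5,"hand": 1},
    {"ax": 0,"ay": -0.131,"az": 0,"x": 4.6,"y": 0,"z": -18.7,"hand": 1},
    {"ax": 0,"ay": -0.1396,"az": 0,"x": 5,"y": 0,"z": -20,"hand": 1},
    {"ax": 0,"ay": -0.1396,"az": 0,"x": 5,"y": 0,"z": -20,"hand": 1},
    {"ax": 0,"ay": -0.1396,"az": 0,"x": 5,"y": 0,"z": -20,"hand": 1},
    {"ax": 0,"ay": -0.1396,"az": 0,"x": 5,"y": 0,"z": -20,"hand": 1},
    {"ax": 0,"ay": -0.1396,"az": 0,"x": 5,"y": 0,"z": -20,"hand": 1}
  ]
}}

```text
t: 10.42
position: [0.4252, 0.0135, 0.154]
ee_rot: [0.214, 0.713, 0.622, -0.245]
wrist_force: [1.9, 5.0, -0.3]
width: 0.241
gripper_force: 99.0
```

```bash
python3 -c "
from g import *
shov();grab('top','t3');grab('scene','s3')
b=cv2.imread('pics/s3.png')[130:330,200:480];a=cv2.imread('pics/t3.png')[220:350,140:340]
cv2.imwrite('pics/s3c.png',np.hstack([cv2.resize(b,(400,286)),cv2.resize(a,(400,260))[:,:] if 0 else cv2.copyMakeBorder(cv2.resize(a,(400,260)),0,26,0,0,0)]))"
```

```text
t 10.425 lip [0.4391 0.1149 0.0412] F [ 1.92  4.99 -0.25] M [ 1.69 -0.5   0.05] w 0.240989522922986 98.95878553390503
```

View pics/s3c.png

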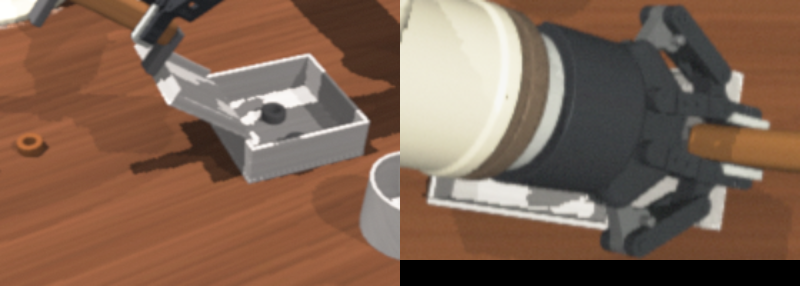

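The scene half shows one collar on the tray floor at (272,112) and a dark sliver at (290,137) behind the wall. The blade looks empty. I'll check dark blobs by number.

```bash
python3 -c "
from g import *
b=cv2.imread('pics/s3.png');m=(b.max(2)<75)&(b.max(2).astype(int)-b.min(2)<18)
n,l,s,c=cv2.connectedComponentsWithStats(m[130:330,200:480].astype('uint8'))
for i in range(1,n):
  if s[i,4]>5: print(s[i],(c[i]+[200,130]).round(1), px2w('s3',*(c[i]+[200,130]),.012).round(3))
g=b[195:240,355:430].max(2)
for r in g[::2]: print(' '.join('%3d'%v for v in r[::3]))
"
```

```text
[26  0 14 18 71] [232.1 137.9] [0.121 0.029 0.012]
[ 99   0  56  53 979] [318.2 149. ] [0.227 0.152 0.012]
[183  74  16  12 131] [390.3 209.7] [0.434 0.17  0.012]
132 131 130 130 127 127 127 129 129 133 149 217 244 244 248 249 249 237 234 234 234 173 148  88  90
132 130 127 127 129 130 134 165 197 236 245 248 249 249 250 250 249 248 233 233 233 227 155  88  89
133 137 128 136 164 206 195 196 147 173 241 251 251 250 249 249 248 248 235 232 234 234 194  91  90
188 134 171 241 249 198 143 142 141 141 245 205 191 227 250 248 248 249 248 235 225 195 148  91  89
209 187 228 250 231 143 143 143 142 141  98  82  75  86 178 251 250 246 199 164 107 104  99 103  91
194 210 220 210 152 142 141 143 125 107  74  74  67  60  75 187 192 145 136 130 100 101  99  99  91
162 206 210 163 142 142 145 175 152 164  75  71  62  54  72 116 137 138 137 138 118  99 100  99  94
153 154 204 201 141 139 218 251 236 166  67  74  72  70  78 113 137 137 137 136 137 101 100 102 101
137 159 158 182 161 187 248 250 239 122  55  66  76  79  75 115 137 137 137 139 139 119 102 100  98
130 135 148 137 163 251 250 249 224  
[... 662 characters left out ...]

 88  89  89  87  89  94 177 210 249 147 140 139 138 109 106 120 139 155 145 149 136 129 130 130 129
 79  89  90  89  89  96 246 239 249 142 136 168 155 155 158 144 139 135 129 128 129 128 130 131 130
 60  91  89  89  89  96 200 243 204 198 245 249 199 163 135 133 130 128 128 130 130 131 130 132 131
 56  84  90  89  88  96 156 241 245 234 197 145 133 132 129 129 132 129 130 130 131 130 132 132 130
 54  62  93  88  89  98 149 179 153 136 131 130 128 129 130 131 131 133 131 131 132 132 130 129 130
 57  55  91  90  88  96 150 141 132 129 129 129 128 131 132 131 132 131 131 131 129 131 131 130 130
 59  56  70  90  89  96 149 138 130 129 129 132 131 132 132 131 130 129 130 130 129 131 129 127 127
```

The sliver at (403,224) is the second collar's top behind the tray's wall, and the blade is clear. Now I lift off the rim and level the shovel.

```bash
python3 -c "
from g import *
a=np.radians(82.2);u=np.array([np.cos(a),np.sin(a),0])
s=manip.get_state();w,x,y,z=s['ee_rot'];R0=Ro.from_quat([x,y,z,w])
print('up30',(R0.inv().apply([0,0,30])).round(1))
rel([.4186-.0089,-.033-.065,.135],82.2)"
```

```text
up30 [-18.5   0.  -23.7]
shift mm [-65.3  -0.2  99.2] rotvec [ 1.000e-04  6.626e-01 -0.000e+00]
```

>>> {"method": "arm_command", "body": {
  "motion": [
    {"ax": 0,"ay": 0,"az": 0,"x": -9,"y": 0,"z": -12,"hand": 1},
    {"ax": 0,"ay": 0,"az": 0,"x": -18,"y": 0,"z": -24,"hand": 1},
    {"ax": 0,"ay": 0.11,"az": 0,"x": -26,"y": 0,"z": -4,"hand": 1},
    {"ax": 0,"ay": 0.22,"az": 0,"x": -34,"y": 0,"z": 16,"hand": 1},
    {"ax": 0,"ay": 0.33,"az": 0,"x": -42,"y": 0,"z": 37,"hand": 1},
    {"ax": 0,"ay": 0.44,"az": 0,"x": -50,"y": 0,"z": 58,"hand": 1},
    {"ax": 0,"ay": 0.55,"az": 0,"x": -58,"y": 0,"z": 79,"hand": 1},
    {"ax": 0,"ay": 0.663,"az": 0,"x": -65,"y": 0,"z": 99,"hand": 1}
  ]
}}

```text
t: 11.52
position: [0.4093, -0.0988, 0.1168]
ee_rot: [-0.001, 0.753, 0.658, 0.001]
wrist_force: [-0.4, 0.1, -2.1]
width: 0.243
gripper_force: 98.1
```

```bash
python3 -c "
from g import *
shov();rel([.4747,-.1839,.07],90)
grab('top','t4');b=cv2.imread('pics/t4.png')
cv2.imwrite('pics/t4c.png',cv2.resize(b[210:370,140:400],(780,480),interpolation=cv2.INTER_CUBIC))
m=(b.max(2)<110)&(b.max(2).astype(int)-b.min(2)<18)
n,l,s,c=cv2.connectedComponentsWithStats(m[235:335,155:262].astype('uint8'))
for i in range(1,n):
  if s[i,4]>15: print(s[i],(c[i]+[155,235]).round(1), px2w('t4',*(c[i]+[155,235]),.016).round(3))
"
```

```text
t 11.525 lip [0.4294 0.0499 0.091 ] F [-0.42  0.09 -2.15] M [-0.07  0.07  0.03] w 0.24341306951381408 98.11809539794922
shift mm [-75.7  76.2  65.6] rotvec [ 0.0002 -0.0017 -0.1347]
[   2    0  105   99 2394] [217.3 278.6] [0.455 0.164 0.016]
[ 50  17  20  17 198] [214.9 259.6] [0.484 0.169 0.016]
[ 44  54  34  27 447] [213.3 300.1] [0.423 0.169 0.016]
```

View pics/t4c.png

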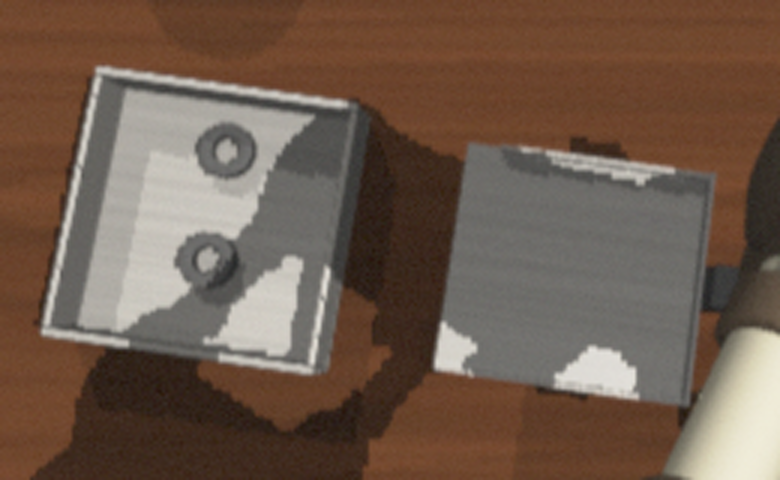

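Both collars lie flat in the tray at (226,150) and (207,262), the blade is empty, and the tray hasn't moved. I carry the shovel back to its clear starting spot.

>>> {"method": "arm_command", "body": {
  "motion": [
    {"ax": 0,"ay": 0,"az": -0.027,"x": -15,"y": 15,"z": 8,"hand": 1},
    {"ax": 0,"ay": 0,"az": -0.054,"x": -30,"y": 30,"z": 20,"hand": 1},
    {"ax": 0,"ay": 0,"az": -0.081,"x": -45,"y": 46,"z": 35,"hand": 1},
    {"ax": 0,"ay": 0,"az": -0.108,"x": -60,"y": 61,"z": 50,"hand": 1},
    {"ax": 0,"ay": 0,"az": -0.135,"x": -76,"y": 76,"z": 65,"hand": 1},
    {"ax": 0,"ay": 0,"az": -0.135,"x": -76,"y": 76,"z": 65,"hand": 1},
    {"ax": 0,"ay": 0,"az": -0.135,"x": -76,"y": 76,"z": 75,"hand": 1},
    {"ax": 0,"ay": 0,"az": -0.135,"x": -76,"y": 76,"z": 80,"hand": 1}
  ]
}}

```text
t: 12.58
position: [0.4742, -0.1825, 0.0357]
ee_rot: [-0.001, 0.707, 0.707, -0.0]
wrist_force: [0.1, 0.2, -2.4]
width: 0.243
gripper_force: 98.5
```

```bash
python3 -c "
from g import *
shov();rel([.4747,-.1839,.0465],90)"
```

```text
t 12.575 lip [ 0.4742 -0.0325  0.0097] F [ 0.14  0.21 -2.38] M [-0.05  0.   -0.03] w 0.24294312911962757 98.53421688079834
shift mm [-1.4  0.5  8.2] rotvec [-0.0013 -0.0003 -0.0004]
```

>>> {"method": "arm_command", "body": {
  "motion": [
    {"ax": 0,"ay": 0,"az": 0,"x": 0,"y": 0,"z": 3,"hand": 1},
    {"ax": 0,"ay": 0,"az": 0,"x": 0,"y": 0,"z": 5,"hand": 1},
    {"ax": 0,"ay": 0,"az": 0,"x": 0,"y": 0,"z": 7,"hand": 1},
    {"ax": 0,"ay": 0,"az": 0,"x": 0,"y": 0,"z": 8,"hand": 1},
    {"ax": 0,"ay": 0,"az": 0,"x": 0,"y": 0,"z": 8,"hand": 1}
  ]
}}

```text
t: 13.2
position: [0.4749, -0.1833, 0.028]
ee_rot: [-0.0, 0.707, 0.707, -0.0]
wrist_force: [0.6, 0.6, -3.0]
width: 0.238
gripper_force: 98.5
```

```bash
python3 -c "
from g import *
shov()"
```

```text
t 13.2 lip [ 0.4751 -0.0333  0.002 ] F [ 0.6   0.55 -2.95] M [-0.06  0.02 -0.02] w 0.23805709335435551 98.53593349456787
```

No contact yet, so I lower a little more.

>>> {"method": "arm_command", "body": {
  "motion": [
    {"ax": 0,"ay": 0,"az": 0,"x": 0,"y": 0,"z": 0.7,"hand": 1},
    {"ax": 0,"ay": 0,"az": 0,"x": 0,"y": 0,"z": 1.3,"hand": 1},
    {"ax": 0,"ay": 0,"az": 0,"x": 0,"y": 0,"z": 1.3,"hand": 1}
  ]
}}

```text
t: 13.58
position: [0.4751, -0.1834, 0.0276]
ee_rot: [-0.0, 0.707, 0.707, -0.0]
wrist_force: [-3.4, 2.0, 6.0]
width: 0.243
gripper_force: 100.1
```

Contact at about +8 N. I release, opening gently, and then rise straight up.

>>> {"method": "arm_command", "body": {
  "motion": [
    {"ax": 0,"ay": 0,"az": 0,"x": 0,"y": 0,"z": -0.5,"hand": 0.4},
    {"ax": 0,"ay": 0,"az": 0,"x": 0,"y": 0,"z": -0.5,"hand": 0.2},
    {"ax": 0,"ay": 0,"az": 0,"x": 0,"y": 0,"z": -0.5,"hand": -0.2},
    {"ax": 0,"ay": 0,"az": 0,"x": 0,"y": 0,"z": -0.5,"hand": -0.2},
    {"ax": 0,"ay": 0,"az": 0,"x": 0,"y": 0,"z": -10,"hand": -0.2},
    {"ax": 0,"ay": 0,"az": 0,"x": 0,"y": 0,"z": -40,"hand": -0.2},
    {"ax": 0,"ay": 0,"az": 0,"x": 0,"y": 0,"z": -80,"hand": -0.2},
    {"ax": 0,"ay": 0,"az": 0,"x": 0,"y": 0,"z": -120,"hand": -0.2}
  ],
  "grip_force": 20
}}

```text
t: 14.58
position: [0.4749, -0.1833, 0.1486]
ee_rot: [0.0, 0.707, 0.707, 0.0]
wrist_force: [0.1, -0.0, 0.3]
width: 0.599
gripper_force: 0.0
```

>>> {"method": "arm_command", "body": {
  "motion": [
    {"ax": 0,"ay": 0,"az": 0,"x": 0,"y": 0,"z": -20,"hand": -0.2},
    {"ax": 0,"ay": 0,"az": 0,"x": 0,"y": 0,"z": -20,"hand": -0.2},
    {"ax": 0,"ay": 0,"az": 0,"x": 0,"y": 0,"z": -20,"hand": -0.2}
  ]
}}

```text
t: 14.95
position: [0.4744, -0.1829, 0.1658]
ee_rot: [-0.001, 0.707, 0.707, -0.0]
wrist_force: [-0.1, 0.1, -0.3]
width: 0.602
gripper_force: 0.0
```

```bash
python3 -c "
from g import *
shov();grab('scene','s5')
a=cv2.imread('pics/s5.png');b=cv2.imread('pics/scene0.png')
# compare with the start picture: shovel rest pose, tray outline
for n,(r0,r1,c0,c1) in dict(shovelblade=(245,330,190,300),foothandle=(270,345,80,190),tray=(165,255,335,460)).items():
  A,B=[cv2.cvtColor(i[r0:r1,c0:c1],cv2.COLOR_BGR2GRAY).astype(np.float32) for i in (a,b)]
  print(n,np.abs(A-B).mean().round(1),cv2.phaseCorrelate(A,B,cv2.createHanningWindow(A.shape[::-1],cv2.CV_32F)))
"
```

```text
t 14.95 lip [ 0.4745 -0.0329  0.1399] F [-0.1   0.08 -0.31] M [-0.01  0.08 -0.01] w 0.6020611487569486 0.0
shovelblade 41.7 ((-0.97047889343105, -1.1837030728282798), 0.24066089400538693)
foothandle 10.9 ((2.7488324055350404, -1.28307136544948), 0.29742384550306533)
tray 27.3 ((0.40479019722540244, -0.05653430677797644), 0.37731810586717396)
```

```bash
python3 -c "
from cell import manip
print(manip.close_job())"
```

```text
the job is handed in; nothing more can be done
None
```

I handed the job in at about 15 s: both dark collars were tipped off the rim into the square tray, which stayed in place, and the empty shovel was laid back on the bench and released; I checked that last step only by force readings and a rough image comparison.

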